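Used ink applicators into the soaking tin

TASK

Put the used ink applicators into their soaking tin: lift the loose cap off the tin and lay it, knob up, in the clay drip saucer, then tip the scoop over the open tin so that all four wooden applicators slide in, and stand the empty scoop back upright where you took it from. Finally put the cap back on the tin so that it sits flat on the rim all round. Leave the bottles, the cup and the roller where they are.

Things in the scene. Friction and masses are not known exactly. Their poses are not given: they have to be found in the camera images.
- tin: soaking tin: open plain steel can, 150 mm across outside, 150 mm tall, wall 3 mm, clear mouth 140 mm, floor 5 mm thick, 1.3 kg, loose on the table. Starts empty, with the cap on. Origin: centre of its underside, z up; the rim is 150 mm above it
- cap: the tin's loose steel cap, about 0.2 kg, no thread or latch: flange 156 mm across, 4 mm thick, resting on the rim; under it a plug 128 mm across, 10 mm deep, chamfered, about 6 mm play in the mouth; on top a round black knob 34 mm across, 20 to 42 mm above the origin, on a thin stem. Origin: axis, underside of the flange (150 mm above the tin's origin when seated); z up
- dish: drip saucer: round brick-red clay dish, 20 mm tall, 184 mm across; inside 176 mm across at the rim, about 152 mm at the floor, floor 4 mm thick; loose on the table, left or right of the tin. The cap lies in it on its plug, flange inside the rim, the cap's origin then 14 mm above the dish's. Origin: centre of its underside, z up
- scoop: aluminium hand scoop, 200 mm long (x), 92 mm wide (y), 0.28 kg, loose on the table across the tin from the dish: flat floor 3 mm thick, open at the front (-x) end, side walls 44 mm high (30 mm near the mouth), handle overhead. Holds the applicators: they stay on a level floor, slide out mouth-down at 30 to 40 degrees, 60 clears it. Origin: centre of its underside; x from mouth to back, z up
- scoop_grip (a point): where to grip the scoop's wooden handle, near the centre of mass: a straight bar along the scoop's x, 18 mm wide (y), 24 mm tall, reaching 58 mm ahead (-x) and 82 mm behind this point; legs join it at both ends. The point is at the bar's middle height, 100 mm straight above the scoop's origin. Axes as the scoop's
- scoop_lip (a point): middle of the front edge of the scoop's floor, underside, where the applicators slide out: 100 mm in front of (-x) and 100 mm below the grip point. Axes as the scoop's
- block1: one of four alike used ink applicators: light wooden block with a dark felt foot, 60 x 28 x 26 mm (x, y, z), 35 g, lying loose in the scoop. Origin: its centre
- block2: one of four alike used ink applicators: light wooden block with a dark felt foot, 60 x 28 x 26 mm (x, y, z), 35 g, lying loose in the scoop. Origin: its centre
- block3: one of four alike used ink applicators: light wooden block with a dark felt foot, 60 x 28 x 26 mm (x, y, z), 35 g, lying loose in the scoop. Origin: its centre
- block4: one of four alike used ink applicators: light wooden block with a dark felt foot, 60 x 28 x 26 mm (x, y, z), 35 g, lying loose in the scoop. Origin: its centre
- ink_bottle_a: bystander, to be left alone: small dark ink bottle, 32 mm across and 78 mm tall, standing loose on the table. Origin: its underside
- ink_bottle_b: bystander, to be left alone: small dark ink bottle, 32 mm across and 78 mm tall, standing loose on the table. Origin: its underside
- water_bottle: bystander, to be left alone: clear drinking-water bottle, 64 mm across and 200 mm tall, standing loose on the table. Origin: its underside
- squeeze_bottle: bystander, to be left alone: white squeeze bottle with a long pointed nozzle, 50 mm across and 175 mm tall, standing loose on the table. Origin: its underside
- roller: bystander, to be left alone: hand roller lying down, black rubber roll 80 mm wide, about 165 mm long, 36 mm tall. Origin: on the table under the middle of the roll
- mixing_cup: bystander, to be left alone: clear open mixing cup, 68 mm across and 40 mm tall, standing loose on the table. Origin: its underside
There are look-alikes about, which are no part of the job. What is shaped like the scoop but yellow is not meant. What is shaped like the block3 but turquoise is not meant.

How it is judged:
By the outcome, as a careful person would: the job done as asked, in the order asked, and still so for the second after the job is handed in, with the robot touching nothing.
It also fails if it takes over 72 s, if anything falls off the work surface, if the arm or the gripper's body presses on something with over 40 N, if the wrist force passes 120 N, or if a joint passes its speed limit or range.

ROBOT

A 6-joint arm with a two-finger parallel gripper is mounted at the origin on the work surface. World frame = base frame: x ahead of the robot, y to its left, z up, the work surface at z = 0. Lengths are in m, angles in rad, forces in N, time in s.
With the tool pointing down it reaches from about 0.225 to 0.875 m from the base axis. Payload 3.4 kg.
Tool frame: the origin (TCP) lies at the very end of the fingers, on their centre line; the grasp point (between the pads) lies 19 mm behind it (grip_depth is the distance from the TCP to the grasp point, in m); x points along the fingers, z is the direction in which the jaws open and shut, and the axes are right-handed (so a half turn about x gives the same grasp; the last joint's range is limited). The gripper opens to 85 mm and grips with 20 to 120 N. Pads are 22 mm wide; open, the fingers measure 114 mm over their backs; the gripper's body (76 mm by 85 mm) begins 54 mm behind the grasp point. The pads swing forward as they close: fully open they stand 13 mm farther back than shut.
Start: joints at [1.042, 0.276, 1.505, -0, 1.361, -0.121], TCP at [0.228, 0.528, 0.231] pointing down, gripper open.
Joint ranges: [-2.89, 2.89], [-0.75, 2.08], [0.22, 2.7], [-1.18, 4.32], [0.11, 2.71], [-2.7, 2.7]. Speed limits (rad/s): [2.57, 2.57, 3.14, 3.14, 3.14, 3.14].

INTERFACE

Orientations are given as a unit quaternion [w, x, y, z].
In Python, from rig import get_state, get_image, sign_off, grip_depth gives the robot as it stands. The module is installed in compiled form; this text tells all that it offers.
- The arm moves only by the tool arm_command, never from a script. Its argument "series" is a list of rows, each an object with "dp": the shift along the tool's x, y, z scaled (see below), a list of three; "angular": the turn, a rotation vector about the tool's x, y, z scaled (see below), a list of three; "gripper": the finger opening in mm, from 0 to 85.4. A call has exactly 8 rows; each row shifts and turns the pose as measured when the row begins, along the tool's axes as they then stand; what a row does not reach is not made up. The controller multiplies each number of a shift by 0.12 m and each number of a turn by 90 degrees. A row lasts 1/8 s, in which the tool goes at most 62.5 mm and 10.7 degrees, less where a joint would pass 70% of its speed; a pose out of reach is approached as far as the arm can. A call with a number of a shift or a turn outside -1 to 1 is refused whole. A call with a gripper value outside its range is refused whole. The fingers move at their own pace and stop on an object; "grip_force" is the grip in N (left out, the last holds). Time passes only in rows, so rows that do not move let the fingers close, or fill a call up. It gives the time, the measured TCP pose, the force and the opening at its end, in the units of the state.
- get_state(): the state, without advancing time (a new reading comes with each control period).
- get_image(name): name is "scene" or "top"; returns a dict with "image" (384x512x3 uint8, blue, green, red), "depth" (384x512 float32, m along the optical axis (not along the pixel's ray), 0 where there is no reading), "mtx" (3x3 intrinsics, pixels), "k1" (the pictures are not rectified: a ray, as slopes to the right and down, at radius r is drawn at 1 + k1 r^2 times it, then the intrinsics apply), "view" (4x4, takes a point from world to camera coordinates). Camera axes: x right, y up, looking along -z (the intrinsics and any distortion apply to the point x, -y, -z); pixel columns grow to the right and rows downward; lengths in m; the calibration is good to about 2 mm. A picture is of the moment at which its call begins.
- sign_off(): hands the job in, once; it reports no verdict.
The state is a dict: "clock": time; "qpos": joint angles; "qd": joint speeds; "effort": joint torques, N m; "position": TCP position; "ee_rot": TCP orientation; "contact_force": force on the tool from outside, world axes, zero at the start; "moment": the same for the moment, N m; "width": finger opening in m.
Only numpy, scipy, OpenCV 4.12 (cv2) and the standard library are available. Lean on these libraries where they do the work, as an engineer would, in place of code of your own. Each camera call takes 0.05 s, during which the arm holds its last target. There are 200 camera calls.

## Working session

There is one attempt and no reset: what is moved stays moved. The work goes in short steps, Python scripts to look and compute and a tool call to move; the robot and the scene stay as the last step left them, time stands still between calls to the robot, and variables do not carry over. Pictures are saved under pics/ and viewed, about 8 in all and at most 12, crops included, and the job is handed in when it is done.

Besides the shell and the picture viewer there is one more tool, called after ">>>" as name(argument=value, ...) on one line, values as JSON. arm_command: Moves the arm, as the interface text tells. Its arguments: {"type":"object","properties":{"series":{"type":"array","items":{"type":"object","properties":{"dp":{"type":"array","items":{"type":"number"}},"angular":{"type":"array","items":{"type":"number"}},"gripper":{"type":"number"}}}},"grip_force":{"type":"number"}},"required":["series"]}

```bash
mkdir -p pics; cat > h.py <<'E'
import numpy as np, cv2
from rig import get_state, get_image, sign_off, grip_depth
from scipy.spatial.transform import Rotation as R
def cloud(d):
    K=d["mtx"];h,w=d["depth"].shape
    u,v=np.meshgrid(np.arange(w),np.arange(h))
    x=(u-K[0,2])/K[0,0];y=(v-K[1,2])/K[1,1]
    X,Y=x.copy(),y.copy()
    for _ in range(8):
        s=1+d["k1"]*(X*X+Y*Y);X=x/s;Y=y/s
    z=d["depth"];P=np.stack([X*z,-Y*z,-z,np.ones_like(z)],-1)
    W=P@np.linalg.inv(d["view"]).T
    W=W[...,:3];W[z<=0]=np.nan
    return W
def st():
    s=get_state();q=s["ee_rot"];r=R.from_quat([q[1],q[2],q[3],q[0]])
    return s,np.array(s["position"]),r
E
python3 - <<'E'
from h import *
for n in("top","scene"):
    d=get_image(n);cv2.imwrite(f"pics/{n}0.png",d["image"]);np.save(f"{n}0.npy",cloud(d))
    C=np.linalg.inv(d["view"]);print(n,C[:3,3],-C[:3,2],d["mtx"][0,0],d["k1"])
s,p,r=st();print(s);print(r.as_matrix().round(3),grip_depth)
E
```

```text
top [ 0.3161541  -0.04248214  1.29618332] [ 0.17339243 -0.00443577 -0.98484282] 411.16973169142625 0.01978660999552439
scene [ 0.92244096 -0.67395976  1.23728533] [-0.30403549  0.45793578 -0.8353785 ] 400.02554412580656 0.021252951464667894
{'clock': 0.1, 'qpos': array([ 1.04200478e+00,  2.76525762e-01,  1.50601151e+00, -9.60704254e-06,
        1.36065297e+00, -1.20988087e-01]), 'qd': array([-0.00017589, -0.00137769, -0.00290384, -0.00087319, -0.00032645,
        0.00028703]), 'effort': array([ 1.87318838e-03, -4.17699194e+01, -2.46405458e+01, -2.33331093e-04,
        5.75943443e-03,  2.35242652e-06]), 'position': array([0.22781119, 0.52744862, 0.23052762]), 'ee_rot': array([ 0.59038277, -0.38865056,  0.5913918 ,  0.38814258]), 'contact_force': array([-0.3054304 , -0.68535945,  0.23590776]), 'moment': array([ 0.00024696,  0.02647419, -0.0190188 ]), 'width': 0.08563116563444026}
[[-0.001 -0.918  0.397]
 [-0.001  0.397  0.918]
 [-1.     0.    -0.002]] 0.0187
```

View pics/top0.png

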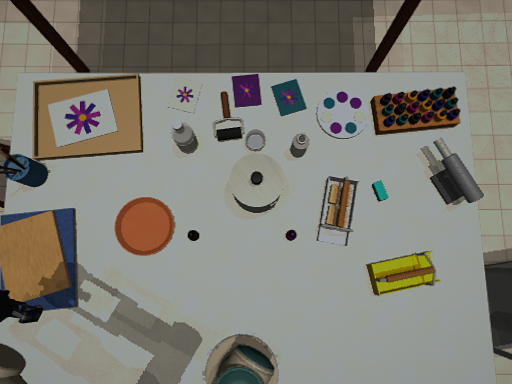

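View pics/scene0.png

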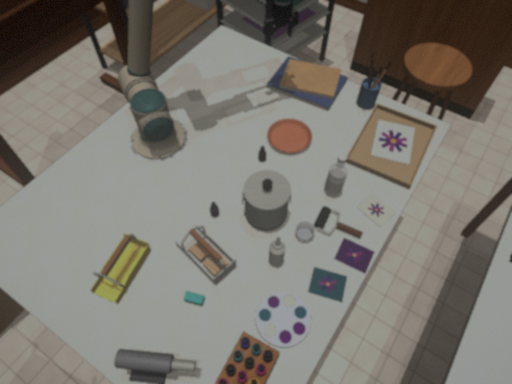

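The top view shows the tin and cap at (257,178), the dish at (145,226) and the scoop at (338,208). The ink bottles are at (193,235) and (291,235), with bottles at (184,138) and (300,145), the cup at (255,140) and the roller at (229,128). The yellow scoop at (400,272) and the turquoise block at (380,190) are the look-alikes.

```bash
python3 - <<'E'
from h import *
W=np.load("top0.npy");I=cv2.imread("pics/top0.png")
hsv=cv2.cvtColor(I,cv2.COLOR_BGR2HSV)
def box(a,b,c,d):
    m=np.zeros(W.shape[:2],bool);m[b:d,a:c]=1;return m
def circ(P):
    h=cv2.convexHull(P[:,:2].astype(np.float32));return cv2.minEnclosingCircle(h)
for n,b,lo,hi in [("knob",(225,145,292,222),.175,.21),("flange",(225,145,292,222),.148,.162),("dishrim",(108,190,182,262),.013,.03),("inkA",(180,222,207,247),.03,.1),("inkB",(280,222,303,247),.03,.1),("bottleL",(165,115,203,158),.05,.25),("bottleR",(285,125,315,160),.05,.25),("cup",(243,125,268,152),.02,.06),("roller",(210,112,245,143),.02,.05)]:
    m=box(*b)&(W[...,2]>lo)&(W[...,2]<hi);P=W[m]
    print(n,len(P),np.median(P,0).round(3),circ(P),P[:,2].max().round(3),P[:,2].min().round(3))
Z=W[150:210:6,225:292:6,2];print(Z.round(3))
# scoop
b=box(310,165,365,255)
m=b&(W[...,2]>.085)&(W[...,2]<.13);P=W[m];r=cv2.minAreaRect(P[:,:2].astype(np.float32));print("handle",len(P),np.median(P,0),r,cv2.boxPoints(r))
m=b&(W[...,2]>.02)&(W[...,2]<.085);P=W[m];r=cv2.minAreaRect(P[:,:2].astype(np.float32));print("body",len(P),r,cv2.boxPoints(r))
cr=lambda a,b,c,d:cv2.resize(I[b:d,a:c],None,fx=5,fy=5,interpolation=cv2.INTER_CUBIC)
S=cv2.imread("pics/scene0.png")
A=cr(305,160,375,260);B=cv2.resize(S[215:295,165:250],(425,400),interpolation=cv2.INTER_CUBIC)
B=cv2.copyMakeBorder(B,0,100,0,0,cv2.BORDER_CONSTANT);cv2.imwrite("pics/c1.png",np.hstack([A,B]))
E
```

```text
knob 124 [ 0.548 -0.047  0.192] ((0.5484523773193359, -0.04678218439221382), 0.016882577911019325) 0.198 0.177
flange 2187 [ 0.547 -0.047  0.155] ((0.5493715405464172, -0.04676877334713936), 0.07839693874120712) 0.161 0.148
dishrim 517 [0.44  0.32  0.018] ((0.43287551403045654, 0.3041020631790161), 0.09116230905056) 0.026 0.013
inkA 97 [0.401 0.147 0.046] ((0.4018307030200958, 0.15030905604362488), 0.017053330317139626) 0.085 0.03
inkB 88 [ 0.399 -0.151  0.045] ((0.40100014209747314, -0.15245182812213898), 0.015612593851983547) 0.082 0.031
bottleL 552 [0.687 0.169 0.134] ((0.6961694359779358, 0.17498989403247833), 0.03283850476145744) 0.205 0.05
bottleR 278 [ 0.668 -0.177  0.107] ((0.6765279769897461, -0.18112535774707794), 0.025490477681159973) 0.176 0.05
cup 145 [ 0.722 -0.042  0.036] ((0.7147905826568604, -0.033081792294979095), 0.0476701483130455) 0.047 0.02
roller 341 [0.729 0.043 0.032] ((0.7481973171234131, 0.042644087225198746), 0.05397854000329971) 0.044 0.02
[[ 0.003  0.003  0.002  0.003  0.002  0.     0.002 -0.001 -0.002  0.002
  -0.     0.02 ]
 [ 0.    -0.001 -0.    -0.00
[... 565 characters left out ...]
0.156  0.152
  -0.     0.   ]
 [ 0.002 -0.     0.152  0.152  0.155  0.155  0.153  0.158  0.154 -0.004
   0.003  0.   ]
 [ 0.003  0.003  0.003  0.099  0.15   0.156  0.155  0.154  0.119  0.001
   0.001 -0.001]]
handle 387 [ 0.4780208  -0.29819806  0.11037074] ((0.4856451451778412, -0.31088998913764954), (0.05878585949540138, 0.15798267722129822), 69.50788879394531) [[ 0.40136254 -0.3107698 ]
 [ 0.5493481  -0.3660761 ]
 [ 0.56992775 -0.31101018]
 [ 0.42194217 -0.25570387]]
body 827 ((0.4755428433418274, -0.29770880937576294), (0.09449257701635361, 0.19957411289215088), 79.01204681396484) [[ 0.3685799  -0.32506928]
 [ 0.56449527 -0.3631086 ]
 [ 0.5825058  -0.27034834]
 [ 0.38659042 -0.23230901]]
```

View pics/c1.png

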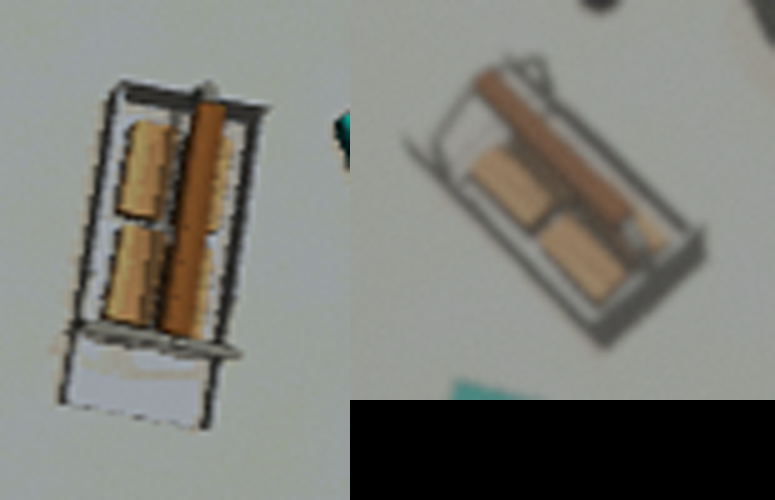

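The crop shows the scoop with its mouth at the lower (robot) side, its back at the upper side, and four blocks in two columns under the handle. I measured:

| Item | Position (m) |
|---|---|
| Tin | (0.549, -0.047) |
| Dish | (0.433, 0.304) |
| Scoop | (0.476, -0.298), yaw -11° |

All heights and sizes match the description.

```bash
cat >> h.py <<'E'
def pose(head,tilt=0):
    "tool rotation: jaw axis heading (deg), tilt (deg) mouth-down"
    h=np.radians(head);z=np.array([np.cos(h),np.sin(h),0]);x=np.array([0,0,-1.])
    return R.from_matrix(np.c_[x,np.cross(z,x),z])*R.from_rotvec([0,0,-np.radians(tilt)])
def plan(target,head,tilt=0,n=8,start=None):
    s,p,r=st()
    if start: p,r=start
    T=np.array(target);Rt=pose(head,tilt);w=(r.inv()*Rt).as_rotvec()
    print("clock",round(s["clock"],2),"pos",p.round(4),"F",s["contact_force"].round(1),"width",round(s["width"],4),"q",s["qpos"].round(2))
    print("d",(T-p).round(4),"ang/row",(w/n/(np.pi/2)).round(4))
    for k in range(n):
        rk=r*R.from_rotvec(w*k/n);print((rk.inv().apply((T-p)/n)/.12).round(3))
    return T,Rt
E
python3 - <<'E'
from h import *
plan([.549,-.047,.235],79,0,12)
E
```

```text
clock 0.1 pos [0.2278 0.5274 0.2305] F [-0.3 -0.7  0.2] width 0.0856 q [ 1.04  0.28  1.51 -0.    1.36 -0.12]
d [ 0.3212 -0.5744  0.0045] ang/row [-0.0114 -0.0001 -0.    ]
[-0.003 -0.363 -0.278]
[-0.003 -0.358 -0.284]
[-0.003 -0.353 -0.291]
[-0.003 -0.347 -0.297]
[-0.003 -0.342 -0.303]
[-0.003 -0.337 -0.309]
[-0.003 -0.331 -0.315]
[-0.003 -0.325 -0.321]
[-0.003 -0.319 -0.327]
[-0.003 -0.313 -0.333]
[-0.003 -0.307 -0.338]
[-0.003 -0.301 -0.344]
```

>>> arm_command(series=[{"dp":[-0.01,-0.363,-0.278],"angular":[-0.0115,0,0],"gripper":85},{"dp":[-0.01,-0.358,-0.284],"angular":[-0.0115,0,0],"gripper":85},{"dp":[-0.01,-0.353,-0.291],"angular":[-0.0115,0,0],"gripper":85},{"dp":[0,-0.347,-0.297],"angular":[-0.0115,0,0],"gripper":85},{"dp":[0,-0.342,-0.303],"angular":[-0.0115,0,0],"gripper":85},{"dp":[0,-0.337,-0.309],"angular":[-0.0115,0,0],"gripper":85},{"dp":[0,-0.331,-0.315],"angular":[-0.0115,0,0],"gripper":85},{"dp":[0,-0.325,-0.321],"angular":[-0.0115,0,0],"gripper":85}], grip_force=40)

```text
clock: 1.1
position: [0.4474, 0.1372, 0.2314]
ee_rot: [0.557, -0.434, 0.56, 0.434]
contact_force: [0.3, 1.7, -0.0]
width: 0.0851
```

```bash
python3 - <<'E'
from h import *
plan([.549,-.047,.215],79,0,6)
E
```

```text
clock 1.1 pos [0.4474 0.1372 0.2314] F [ 0.3  1.7 -0. ] width 0.0851 q [ 0.15  0.12  1.71 -0.    1.31 -1.17]
d [ 0.1016 -0.1842 -0.0164] ang/row [-0.0061 -0.0003 -0.0002]
[ 0.023 -0.2   -0.213]
[ 0.023 -0.198 -0.215]
[ 0.023 -0.196 -0.217]
[ 0.023 -0.194 -0.219]
[ 0.023 -0.192 -0.221]
[ 0.023 -0.189 -0.222]
```

>>> arm_command(series=[{"dp":[0.023,-0.2,-0.213],"angular":[-0.006,0,0],"gripper":85},{"dp":[0.023,-0.198,-0.215],"angular":[-0.006,0,0],"gripper":85},{"dp":[0.023,-0.196,-0.217],"angular":[-0.006,0,0],"gripper":85},{"dp":[0.023,-0.194,-0.219],"angular":[-0.006,0,0],"gripper":85},{"dp":[0.023,-0.192,-0.221],"angular":[-0.006,0,0],"gripper":85},{"dp":[0.023,-0.189,-0.222],"angular":[-0.006,0,0],"gripper":85},{"dp":[0,0,0],"angular":[0,0,0],"gripper":85},{"dp":[0,0,0],"angular":[0,0,0],"gripper":85}])

```text
clock: 2.1
position: [0.5506, -0.0572, 0.2109]
ee_rot: [0.544, -0.446, 0.55, 0.45]
contact_force: [0.5, 1.0, -0.2]
width: 0.0848
```

```bash
python3 - <<'E'
from h import *
plan([.549,-.047,.163],79,0,6)
E
```

```text
clock 2.1 pos [ 0.5506 -0.0572  0.2109] F [ 0.5  1.  -0.2] width 0.0848 q [-0.23  0.26  1.58 -0.    1.31 -1.6 ]
d [-0.0016  0.0102 -0.0479] ang/row [-0.0007 -0.0003 -0.0009]
[0.067 0.004 0.014]
[0.067 0.005 0.014]
[0.067 0.005 0.014]
[0.067 0.005 0.014]
[0.067 0.005 0.014]
[0.067 0.005 0.014]
```

>>> arm_command(series=[{"dp":[0.03,0.015,0.045],"angular":[0,0,0],"gripper":85},{"dp":[0.06,0.01,0.04],"angular":[0,0,0],"gripper":85},{"dp":[0.09,0,0],"angular":[0,0,-0.003],"gripper":70},{"dp":[0.09,0,0],"angular":[0,0,-0.002],"gripper":60},{"dp":[0.07,0,0],"angular":[0,0,0],"gripper":60},{"dp":[0.04,0,0],"angular":[0,0,0],"gripper":60},{"dp":[0.01,0,0],"angular":[0,0,0],"gripper":60},{"dp":[0,0,0],"angular":[0,0,0],"gripper":60}])

```text
clock: 3.1
position: [0.5474, -0.0429, 0.1605]
ee_rot: [0.545, -0.449, 0.547, 0.449]
contact_force: [0.2, 0.3, 0.4]
width: 0.06
```

```bash
python3 - <<'E'
from h import *
plan([.549,-.047,.163],79,0,2)
E
```

```text
clock 3.1 pos [ 0.5474 -0.0429  0.1605] F [0.2 0.3 0.4] width 0.06 q [-0.2   0.29  1.67 -0.    1.18 -1.58]
d [ 0.0016 -0.0041  0.0025] ang/row [-0.001  -0.0007 -0.0007]
[-0.011 -0.01  -0.015]
[-0.011 -0.01  -0.015]
```

Correct, close, then lift.

>>> arm_command(series=[{"dp":[-0.02,-0.01,-0.03],"angular":[0,0,0],"gripper":50},{"dp":[0,0,0],"angular":[0,0,0],"gripper":25},{"dp":[0,0,0],"angular":[0,0,0],"gripper":25},{"dp":[0,0,0],"angular":[0,0,0],"gripper":25},{"dp":[0,0,0],"angular":[0,0,0],"gripper":25},{"dp":[-0.05,0,0],"angular":[0,0,0],"gripper":25},{"dp":[-0.1,0,0],"angular":[0,0,0],"gripper":25},{"dp":[-0.1,0,0],"angular":[0,0,0],"gripper":25}])

```text
clock: 4.1
position: [0.5473, -0.0468, 0.194]
ee_rot: [0.545, -0.448, 0.548, 0.45]
contact_force: [1.5, -0.0, -3.4]
width: 0.0324
```

```bash
python3 - <<'E'
from h import *
plan([.433,.304,.21],79,0,9)
d=get_image("top");cv2.imwrite("pics/t1.png",d["image"]);W=cloud(d);np.save("t1.npy",W)
E
```

```text
clock 4.1 pos [ 0.5473 -0.0468  0.194 ] F [ 1.5 -0.  -3.4] width 0.0324 q [-0.21  0.26  1.62 -0.    1.26 -1.59]
d [-0.1143  0.3508  0.016 ] ang/row [-0.0002 -0.0001 -0.0003]
[-0.015  0.167  0.298]
[-0.015  0.167  0.298]
[-0.015  0.167  0.298]
[-0.015  0.167  0.298]
[-0.015  0.166  0.298]
[-0.015  0.166  0.298]
[-0.015  0.166  0.298]
[-0.015  0.166  0.299]
[-0.015  0.166  0.299]
```

>>> arm_command(series=[{"dp":[-0.06,0.1,0.18],"angular":[0,0,0],"gripper":25},{"dp":[-0.04,0.167,0.298],"angular":[0,0,0],"gripper":25},{"dp":[-0.02,0.18,0.32],"angular":[0,0,0],"gripper":25},{"dp":[0,0.18,0.32],"angular":[0,0,0],"gripper":25},{"dp":[0,0.18,0.32],"angular":[0,0,0],"gripper":25},{"dp":[0,0.18,0.32],"angular":[0,0,0],"gripper":25},{"dp":[0,0.18,0.32],"angular":[0,0,0],"gripper":25},{"dp":[0,0.14,0.25],"angular":[0,0,0],"gripper":25}])

```text
clock: 5.15
position: [0.4502, 0.2643, 0.2149]
ee_rot: [0.55, -0.45, 0.545, 0.445]
contact_force: [0.0, 0.1, -2.9]
width: 0.0323
```

```bash
python3 - <<'E'
from h import *
plan([.433,.304,.1],79,0,6)
E
```

```text
clock 5.15 pos [0.4502 0.2643 0.2149] F [ 0.   0.1 -2.9] width 0.0323 q [ 0.4   0.2   1.65 -0.01  1.28 -0.97]
d [-0.0172  0.0397 -0.1149] ang/row [-0.001   0.0001  0.001 ]
[0.159 0.036 0.049]
[0.159 0.036 0.049]
[0.159 0.035 0.049]
[0.159 0.035 0.049]
[0.159 0.035 0.049]
[0.159 0.034 0.05 ]
```

>>> arm_command(series=[{"dp":[0.08,0.07,0.11],"angular":[-0.003,0,0.003],"gripper":25},{"dp":[0.14,0.05,0.07],"angular":[-0.003,0,0.003],"gripper":25},{"dp":[0.17,0.04,0.05],"angular":[0,0,0],"gripper":25},{"dp":[0.17,0.0,0.0],"angular":[0,0,0],"gripper":25},{"dp":[0.17,0,0],"angular":[0,0,0],"gripper":25},{"dp":[0.12,0,0],"angular":[0,0,0],"gripper":25},{"dp":[0.05,0,0],"angular":[0,0,0],"gripper":25},{"dp":[0,0,0],"angular":[0,0,0],"gripper":25}])

```text
clock: 6.15
position: [0.4362, 0.2929, 0.0987]
ee_rot: [0.544, -0.45, 0.547, 0.449]
contact_force: [-0.5, -0.2, -1.7]
width: 0.0327
```

```bash
python3 - <<'E'
from h import *
plan([.433,.304,.029],79,0,6)
E
```

```text
clock 6.15 pos [0.4362 0.2929 0.0987] F [-0.5 -0.2 -1.7] width 0.0327 q [ 0.46  0.32  1.81 -0.    1.02 -0.92]
d [-0.0032  0.0111 -0.0697] ang/row [ 0.     -0.0005 -0.0002]
[0.097 0.007 0.015]
[0.097 0.007 0.015]
[0.097 0.007 0.015]
[0.097 0.007 0.015]
[0.097 0.007 0.014]
[0.097 0.007 0.014]
```

>>> arm_command(series=[{"dp":[0.05,0.025,0.05],"angular":[0,0,0],"gripper":25},{"dp":[0.1,0.015,0.035],"angular":[0,0,0],"gripper":25},{"dp":[0.12,0.0,0.01],"angular":[0,0,0],"gripper":25},{"dp":[0.1,0,0],"angular":[0,0,0],"gripper":25},{"dp":[0.06,0,0],"angular":[0,0,0],"gripper":25},{"dp":[0.03,0,0],"angular":[0,0,0],"gripper":25},{"dp":[0,0,0],"angular":[0,0,0],"gripper":25},{"dp":[0,0,0],"angular":[0,0,0],"gripper":25}])

```text
clock: 7.15
position: [0.4347, 0.3064, 0.0408]
ee_rot: [0.545, -0.451, 0.546, 0.449]
contact_force: [0.4, -0.3, -2.4]
width: 0.0329
```

```bash
python3 - <<'E'
from h import *
plan([.433,.304,.028],79,0,4)
E
```

```text
clock 7.15 pos [0.4347 0.3064 0.0408] F [ 0.4 -0.3 -2.4] width 0.0329 q [ 0.48  0.39  1.87 -0.    0.89 -0.89]
d [-0.0017 -0.0024 -0.0128] ang/row [ 0.0001 -0.0005  0.0001]
[ 0.027  0.002 -0.005]
[ 0.027  0.002 -0.005]
[ 0.027  0.002 -0.005]
[ 0.027  0.002 -0.005]
```

>>> arm_command(series=[{"dp":[0.03,0.006,-0.01],"angular":[0,0,0],"gripper":25},{"dp":[0.03,0.004,-0.01],"angular":[0,0,0],"gripper":25},{"dp":[0.03,0,0],"angular":[0,0,0],"gripper":25},{"dp":[0.02,0,0],"angular":[0,0,0],"gripper":25},{"dp":[0.01,0,0],"angular":[0,0,0],"gripper":25},{"dp":[0.01,0,0],"angular":[0,0,0],"gripper":25},{"dp":[0,0,0],"angular":[0,0,0],"gripper":25},{"dp":[0,0,0],"angular":[0,0,0],"gripper":25}])

```text
clock: 8.15
position: [0.4338, 0.3044, 0.0281]
ee_rot: [0.546, -0.451, 0.545, 0.449]
contact_force: [0.4, -0.3, -3.0]
width: 0.0332
```

>>> arm_command(series=[{"dp":[0.015,0,0],"angular":[0,0,0],"gripper":25},{"dp":[0.01,0,0],"angular":[0,0,0],"gripper":25},{"dp":[0,0,0],"angular":[0,0,0],"gripper":38},{"dp":[0,0,0],"angular":[0,0,0],"gripper":50},{"dp":[0,0,0],"angular":[0,0,0],"gripper":60},{"dp":[-0.06,0,0],"angular":[0,0,0],"gripper":70},{"dp":[-0.2,0,0],"angular":[0,0,0],"gripper":85},{"dp":[-0.3,0,0],"angular":[0,0,0],"gripper":85}])

```text
clock: 9.15
position: [0.4325, 0.3038, 0.0944]
ee_rot: [0.544, -0.451, 0.547, 0.449]
contact_force: [0.9, 1.0, -0.5]
width: 0.0849
```

```bash
python3 - <<'E'
from h import *
# refine the scoop handle by colour from stored first views
for n in("top","scene"):
    W=np.load(n+"0.npy");I=cv2.imread(f"pics/{n}0.png");hsv=cv2.cvtColor(I,cv2.COLOR_BGR2HSV).astype(int)
    m=(np.hypot(W[...,0]-.476,W[...,1]+.298)<.13)&(W[...,2]>.095)&(W[...,2]<.125)&(hsv[...,0]<22)&(hsv[...,1]>90)
    P=W[m];c=P.mean(0);u=np.linalg.svd((P-c)[:,:2],full_matrices=False)[2][0];u*=np.sign(u[0])
    t=(P-c)[:,:2]@u;mid=c[:2]+u*(np.percentile(t,1)+np.percentile(t,99))/2
    print(n,len(P),c.round(4),"yaw",np.degrees(np.arctan2(u[1],u[0])).round(1),"len",np.ptp(t).round(3),"grip",(mid-.012*u).round(4))
plan([.476,-.298,.2],79,0,14)
E
```

```text
top 318 [ 0.4854 -0.2986  0.1107] yaw -10.9 len 0.139 grip [ 0.4746 -0.2965]
scene 148 [ 0.4937 -0.3053  0.1122] yaw -11.0 len 0.129 grip [ 0.4767 -0.302 ]
clock 9.15 pos [0.4325 0.3038 0.0944] F [ 0.9  1.  -0.5] width 0.0849 q [ 0.48  0.32  1.81 -0.    1.01 -0.89]
d [ 0.0435 -0.6018  0.1056] ang/row [ 0.     -0.0002 -0.    ]
[-0.061 -0.094 -0.347]
[-0.062 -0.094 -0.347]
[-0.062 -0.094 -0.347]
[-0.062 -0.094 -0.347]
[-0.062 -0.094 -0.347]
[-0.062 -0.094 -0.347]
[-0.062 -0.094 -0.347]
[-0.062 -0.094 -0.347]
[-0.062 -0.094 -0.347]
[-0.062 -0.094 -0.347]
[-0.062 -0.094 -0.347]
[-0.063 -0.094 -0.347]
[-0.063 -0.094 -0.347]
[-0.063 -0.094 -0.347]
```

>>> arm_command(series=[{"dp":[-0.45,0,-0.1],"angular":[0,0,0],"gripper":85},{"dp":[-0.4,-0.05,-0.3],"angular":[0,0,0],"gripper":85},{"dp":[-0.15,-0.09,-0.42],"angular":[0,0,0],"gripper":85},{"dp":[0,-0.09,-0.48],"angular":[0,0,0],"gripper":85},{"dp":[0,-0.09,-0.48],"angular":[0,0,0],"gripper":85},{"dp":[0,-0.1,-0.48],"angular":[0,0,0],"gripper":85},{"dp":[0,-0.12,-0.48],"angular":[0,0,0],"gripper":85},{"dp":[0,-0.12,-0.48],"angular":[0,0,0],"gripper":85}])

```text
clock: 10.15
position: [0.4417, -0.0969, 0.2273]
ee_rot: [0.547, -0.457, 0.539, 0.448]
contact_force: [0.3, 1.0, 0.5]
width: 0.0848
```

```bash
python3 - <<'E'
from h import *
plan([.4755,-.298,.18],79,0,8)
E
```

```text
clock 10.15 pos [ 0.4417 -0.0969  0.2273] F [0.3 1.  0.5] width 0.0848 q [-0.37  0.08  1.76  0.    1.28 -1.76]
d [ 0.0338 -0.2011 -0.0473] ang/row [0.0008 0.0001 0.0014]
[ 0.05  -0.072 -0.2  ]
[ 0.05  -0.072 -0.2  ]
[ 0.05  -0.072 -0.2  ]
[ 0.05  -0.073 -0.199]
[ 0.05  -0.073 -0.199]
[ 0.05  -0.073 -0.199]
[ 0.05  -0.074 -0.199]
[ 0.049 -0.074 -0.199]
```

>>> arm_command(series=[{"dp":[0,-0.1,-0.4],"angular":[0,0,0.003],"gripper":85},{"dp":[0.05,-0.1,-0.35],"angular":[0,0,0.003],"gripper":85},{"dp":[0.06,-0.1,-0.27],"angular":[0,0,0.002],"gripper":85},{"dp":[0.08,-0.1,-0.2],"angular":[0,0,0],"gripper":85},{"dp":[0.08,-0.08,-0.14],"angular":[0,0,0],"gripper":80},{"dp":[0.05,-0.05,-0.08],"angular":[0,0,0],"gripper":70},{"dp":[0.03,-0.02,-0.03],"angular":[0,0,0],"gripper":60},{"dp":[0,0,0],"angular":[0,0,0],"gripper":60}])

```text
clock: 11.15
position: [0.4755, -0.2914, 0.1855]
ee_rot: [0.547, -0.452, 0.542, 0.45]
contact_force: [0.1, -0.1, 0.9]
width: 0.0602
```

```bash
python3 - <<'E'
from h import *
plan([.4755,-.298,.083],79,0,4)
d=get_image("top");I=d["image"]
S=get_image("scene")["image"]
cv2.imwrite("pics/v4.png",np.hstack([cv2.resize(I[130:270,95:380],(570,280),interpolation=cv2.INTER_CUBIC),cv2.resize(S[90:300,160:340],(180,210)).repeat(1,0)[:210] if 0 else cv2.resize(S[90:290,165:325],(224,280))]))
E
```

```text
clock 11.15 pos [ 0.4755 -0.2914  0.1855] F [ 0.1 -0.1  0.9] width 0.0602 q [-0.68  0.28  1.62  0.01  1.24 -2.06]
d [-0.     -0.0066 -0.1025] ang/row [0.0008 0.0004 0.0011]
[ 0.214 -0.001 -0.014]
[ 0.214 -0.001 -0.014]
[ 0.214 -0.002 -0.014]
[ 0.214 -0.002 -0.014]
```

View pics/v4.png

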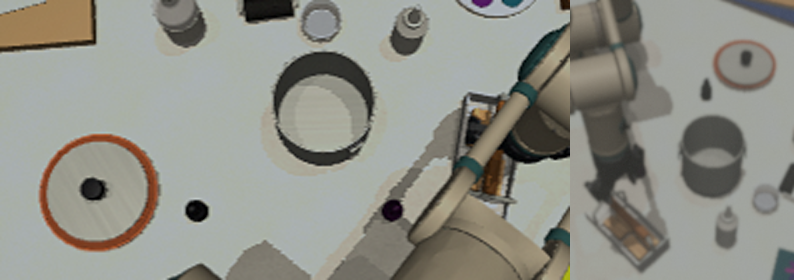

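The picture shows the cap knob-up in the dish at (98,190) with the red rim visible all round. The tin is open at (323,108), and the gripper is above the scoop handle.

>>> arm_command(series=[{"dp":[0.1,-0.002,-0.04],"angular":[0.001,0.001,0.002],"gripper":50},{"dp":[0.2,0,-0.02],"angular":[0.001,0,0.002],"gripper":50},{"dp":[0.22,0,0],"angular":[0.001,0,0],"gripper":50},{"dp":[0.17,0,0],"angular":[0,0,0],"gripper":50},{"dp":[0.1,0,0],"angular":[0,0,0],"gripper":50},{"dp":[0.05,0,0],"angular":[0,0,0],"gripper":50},{"dp":[0,0,0],"angular":[0,0,0],"gripper":50},{"dp":[0,0,0],"angular":[0,0,0],"gripper":50}], grip_force=60)

```text
clock: 12.25
position: [0.4753, -0.298, 0.0827]
ee_rot: [0.545, -0.452, 0.545, 0.449]
contact_force: [0.7, 0.0, -0.9]
width: 0.0497
```

```bash
python3 - <<'E'
from h import *
plan([.4755,-.298,.082],79,0,1)
E
```

```text
clock 12.25 pos [ 0.4753 -0.298   0.0827] F [ 0.7  0.  -0.9] width 0.0497 q [-0.68  0.38  1.76  0.    1.   -2.07]
d [ 0.0002 -0.     -0.0007] ang/row [ 0.002  -0.0014  0.0028]
[ 0.006 -0.002  0.   ]
```

>>> arm_command(series=[{"dp":[0,0,0],"angular":[0,0,0],"gripper":10},{"dp":[0,0,0],"angular":[0,0,0],"gripper":10},{"dp":[0,0,0],"angular":[0,0,0],"gripper":10},{"dp":[0,0,0],"angular":[0,0,0],"gripper":10},{"dp":[0,0,0],"angular":[0,0,0],"gripper":10},{"dp":[0,0,0],"angular":[0,0,0],"gripper":10},{"dp":[-0.05,0,0],"angular":[0,0,0],"gripper":10},{"dp":[-0.1,0,0],"angular":[0,0,0],"gripper":10}], grip_force=90)

```text
clock: 13.25
position: [0.474, -0.297, 0.1008]
ee_rot: [0.545, -0.451, 0.545, 0.45]
contact_force: [-0.4, -0.3, -5.6]
width: 0.0163
```

```bash
python3 - <<'E'
from h import *
plan([.4755,-.298,.3],79,0,6)
E
```

```text
clock 13.25 pos [ 0.474  -0.297   0.1008] F [-0.4 -0.3 -5.6] width 0.0163 q [-0.68  0.36  1.74  0.    1.05 -2.07]
d [ 0.0015 -0.001   0.1992] ang/row [ 0.0003 -0.      0.0001]
[-0.277 -0.003 -0.001]
[-0.277 -0.003 -0.001]
[-0.277 -0.003 -0.001]
[-0.277 -0.003 -0.001]
[-0.277 -0.002 -0.001]
[-0.277 -0.002 -0.001]
```

>>> arm_command(series=[{"dp":[-0.15,0,0],"angular":[0,0,0],"gripper":10},{"dp":[-0.22,0,0],"angular":[0,0,0],"gripper":10},{"dp":[-0.28,0,0],"angular":[0,0,0],"gripper":10},{"dp":[-0.28,0,0],"angular":[0,0,0],"gripper":10},{"dp":[-0.28,0,0],"angular":[0,0,0],"gripper":10},{"dp":[-0.22,0,0],"angular":[0,0,0],"gripper":10},{"dp":[-0.12,0,0],"angular":[0,0,0],"gripper":10},{"dp":[-0.03,0,0],"angular":[0,0,0],"gripper":10}])

```text
clock: 14.25
position: [0.4716, -0.295, 0.2988]
ee_rot: [0.545, -0.45, 0.545, 0.451]
contact_force: [-0.1, 0.2, -5.1]
width: 0.0167
```

```bash
cat >> h.py <<'E'
TIN=np.array([.549,-.047,0])
def tiptcp(head,tilt,out,z):
    h=np.radians(head-90);lip=TIN+out*np.array([np.cos(h),np.sin(h),0])+[0,0,z]
    return lip-pose(head,tilt).apply([.0827,.1,0])
E
python3 - <<'E'
from h import *
for t in (0,20,40,60): print(t,tiptcp(84,t,.035,.175).round(3))
plan(tiptcp(84,20,.03,.2),84,20,10)
E
```

```text
0 [ 0.683 -0.061  0.258]
20 [ 0.649 -0.058  0.287]
40 [ 0.607 -0.053  0.303]
60 [ 0.562 -0.048  0.303]
clock 14.25 pos [ 0.4716 -0.295   0.2988] F [-0.1  0.2 -5.1] width 0.0167 q [-0.68  0.22  1.42 -0.    1.51 -2.07]
d [0.1726 0.238  0.0131] ang/row [-0.0053 -0.0009 -0.0223]
[-0.011 -0.104  0.222]
[-0.007 -0.106  0.221]
[-0.003 -0.108  0.22 ]
[ 0.001 -0.11   0.219]
[ 0.005 -0.112  0.218]
[ 0.01  -0.113  0.217]
[ 0.014 -0.115  0.216]
[ 0.018 -0.116  0.215]
[ 0.023 -0.117  0.214]
[ 0.027 -0.118  0.213]
```

>>> arm_command(series=[{"dp":[-0.03,-0.06,0.12],"angular":[-0.006,0,0],"gripper":10},{"dp":[-0.03,-0.1,0.22],"angular":[-0.006,0,-0.01],"gripper":10},{"dp":[-0.01,-0.12,0.25],"angular":[-0.006,0,-0.025],"gripper":10},{"dp":[0,-0.13,0.26],"angular":[-0.006,0,-0.03],"gripper":10},{"dp":[0,-0.13,0.26],"angular":[-0.006,0,-0.03],"gripper":10},{"dp":[0.01,-0.13,0.26],"angular":[-0.006,0,-0.03],"gripper":10},{"dp":[0.01,-0.13,0.25],"angular":[-0.006,0,-0.03],"gripper":10},{"dp":[0.02,-0.12,0.22],"angular":[-0.006,0,-0.03],"gripper":10}])

```text
clock: 15.25
position: [0.6155, -0.0787, 0.3026]
ee_rot: [0.588, -0.538, 0.456, 0.397]
contact_force: [-0.0, 0.5, -5.1]
width: 0.0163
```

```bash
python3 - <<'E'
from h import *
plan(tiptcp(84,22,.035,.18),84,22,5)
E
```

```text
clock 15.25 pos [ 0.6155 -0.0787  0.3026] F [-0.   0.5 -5.1] width 0.0163 q [-0.27  0.17  1.51  0.05  1.2  -1.74]
d [ 0.0297  0.0216 -0.0085] ang/row [-0.0009  0.0006 -0.014 ]
[ 0.026 -0.04   0.041]
[ 0.027 -0.039  0.041]
[ 0.028 -0.039  0.041]
[ 0.029 -0.038  0.041]
[ 0.029 -0.037  0.041]
```

>>> arm_command(series=[{"dp":[0.03,-0.07,0.06],"angular":[-0.002,0.001,-0.02],"gripper":10},{"dp":[0.03,-0.05,0.03],"angular":[-0.001,0.001,-0.02],"gripper":10},{"dp":[0.03,-0.04,0.01],"angular":[0,0,-0.015],"gripper":10},{"dp":[0.03,-0.03,0],"angular":[0,0,0],"gripper":10},{"dp":[0.02,-0.01,0],"angular":[0,0,0],"gripper":10},{"dp":[0,0,0],"angular":[0,0,0],"gripper":10},{"dp":[0,0,0],"angular":[0,0,0],"gripper":10},{"dp":[0,0,0],"angular":[0,0,0],"gripper":10}])

```text
clock: 16.25
position: [0.6417, -0.0614, 0.2852]
ee_rot: [0.6, -0.555, 0.434, 0.38]
contact_force: [0.2, -0.2, -4.0]
width: 0.0165
```

```bash
python3 - <<'E'
from h import *
def lip():
    s,p,r=st();return p+r.apply([.0827,.1,0]),r.as_matrix()
l,M=lip();print("lip",l.round(4),"tilt",np.degrees(np.arcsin(-M[2,1])).round(1))
plan(tiptcp(84,60,.035,.17),84,60,8)
# rotating about lip: rows of fixed tilt increment
s,p,r=st()
for k,t in enumerate([23,28,34,42,50,58,62]):
    P=tiptcp(84,t,.035,.172);print(t,P.round(4))
d=get_image("scene");T=get_image("top")
cv2.imwrite("pics/v5.png",np.hstack([cv2.resize(d["image"][80:280,170:370],(400,400)),cv2.resize(T["image"][110:260,200:350],(400,400))]))
E
```

```text
lip [ 0.5757 -0.0539  0.1736] tilt 19.7
clock 16.25 pos [ 0.6417 -0.0614  0.2852] F [ 0.2 -0.2 -4. ] width 0.0165 q [-0.23  0.18  1.56  0.06  1.07 -1.72]
d [-0.0794  0.013   0.0128] ang/row [-0.0001  0.0008 -0.056 ]
[-0.041  0.074  0.005]
[-0.047  0.07   0.005]
[-0.053  0.066  0.005]
[-0.059  0.061  0.005]
[-0.064  0.056  0.005]
[-0.068  0.05   0.005]
[-0.073  0.044  0.005]
[-0.076  0.037  0.005]
23 [ 0.6432 -0.0569  0.2872]
28 [ 0.633  -0.0558  0.292 ]
34 [ 0.6203 -0.0545  0.2965]
42 [ 0.6027 -0.0526  0.3004]
50 [ 0.5847 -0.0508  0.3018]
58 [ 0.5668 -0.0489  0.3006]
62 [ 0.5579 -0.0479  0.2991]
```

View pics/v5.png

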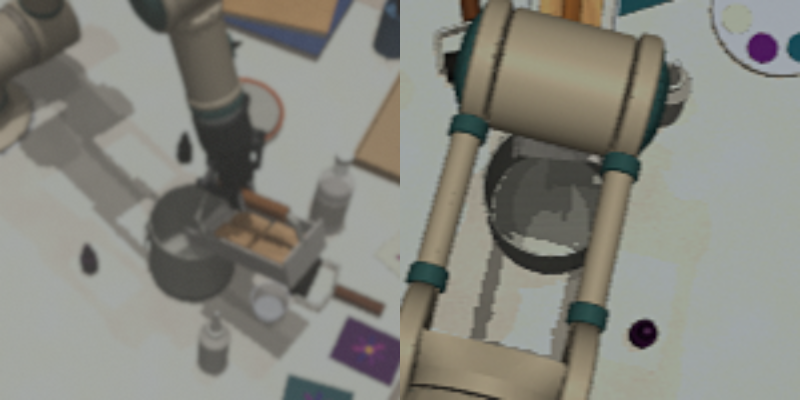

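The scene crop shows all four blocks still in the scoop, with the lip over the open tin. Now I tip it.

>>> arm_command(series=[{"dp":[-0.08,0.075,0.01],"angular":[0,0.001,-0.06],"gripper":10},{"dp":[-0.09,0.085,0.01],"angular":[0,0.001,-0.075],"gripper":10},{"dp":[-0.085,0.085,0.01],"angular":[0,0.001,-0.08],"gripper":10},{"dp":[-0.085,0.085,0.005],"angular":[0,0.001,-0.08],"gripper":10},{"dp":[-0.08,0.08,0],"angular":[0,0.001,-0.08],"gripper":10},{"dp":[-0.07,0.06,0],"angular":[0,0.001,-0.06],"gripper":10},{"dp":[-0.02,0.02,0],"angular":[0,0,-0.02],"gripper":10},{"dp":[0,0,0],"angular":[0,0,0],"gripper":10}])

```text
clock: 17.35
position: [0.5718, -0.0359, 0.3121]
ee_rot: [0.69, -0.663, 0.231, 0.173]
contact_force: [0.2, -0.2, -2.8]
width: 0.0167
```

```bash
python3 - <<'E'
from h import *
s,p,r=st();M=r.as_matrix()
print("lip",(p+r.apply([.0827,.1,0])).round(4),"tilt",np.degrees(np.arcsin(-M[2,1])).round(1))
plan(tiptcp(84,62,.035,.172),84,62,4)
d=get_image("scene");T=get_image("top")
cv2.imwrite("pics/v6.png",np.hstack([cv2.resize(d["image"][80:280,170:370],(400,400)),cv2.resize(T["image"][110:260,200:350],(400,400))]))
E
```

```text
lip [ 0.5861 -0.0355  0.1831] tilt 56.7
clock 17.35 pos [ 0.5718 -0.0359  0.3121] F [ 0.2 -0.2 -2.8] width 0.0167 q [-0.3  -0.14  2.19  1.04  0.22 -2.7 ]
d [-0.0139 -0.012  -0.013 ] ang/row [-0.0005  0.0032 -0.0148]
[-0.008  0.037 -0.028]
[-0.008  0.037 -0.028]
[-0.009  0.037 -0.028]
[-0.01   0.036 -0.028]
```

View pics/v6.png

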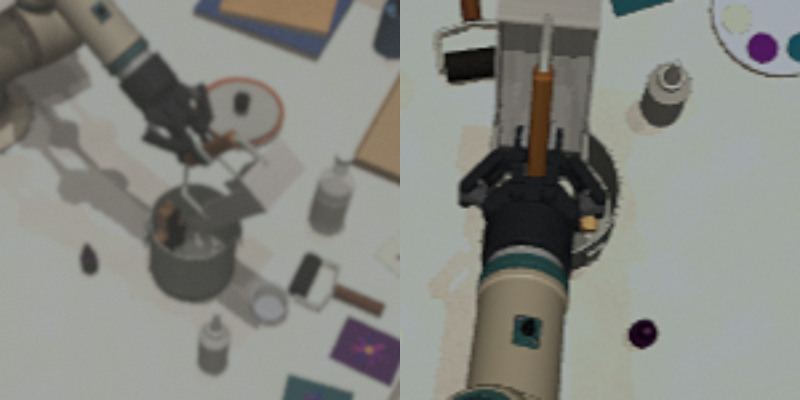

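The scoop looks empty, and the tool force of 2.8 N matches the scoop alone. The blocks are in the tin. The wrist is near its singularity (q5 0.22, q6 at its limit), so I back out gently.

```bash
python3 - <<'E'
from h import *
plan(tiptcp(84,25,.035,.2),84,25,7)
E
```

```text
clock 17.45 pos [ 0.5726 -0.0362  0.3125] F [ 0.6 -0.5 -2.7] width 0.0166 q [-0.3  -0.14  2.19  1.03  0.22 -2.7 ]
d [ 0.0666 -0.0203  0.0047] ang/row [0.0005 0.0018 0.0503]
[ 0.065 -0.049 -0.017]
[ 0.061 -0.054 -0.017]
[ 0.056 -0.059 -0.017]
[ 0.051 -0.063 -0.016]
[ 0.046 -0.067 -0.016]
[ 0.041 -0.071 -0.016]
[ 0.035 -0.074 -0.016]
```

>>> arm_command(series=[{"dp":[0.03,-0.04,-0.01],"angular":[0,0,0.035],"gripper":10},{"dp":[0.04,-0.055,-0.017],"angular":[0,0.001,0.045],"gripper":10},{"dp":[0.045,-0.065,-0.017],"angular":[0,0.002,0.052],"gripper":10},{"dp":[0.045,-0.065,-0.016],"angular":[0,0.002,0.055],"gripper":10},{"dp":[0.045,-0.067,-0.016],"angular":[0,0.002,0.055],"gripper":10},{"dp":[0.04,-0.071,-0.016],"angular":[0,0.002,0.055],"gripper":10},{"dp":[0.035,-0.074,-0.016],"angular":[0,0.002,0.055],"gripper":10},{"dp":[0.0,-0.04,-0.01],"angular":[0,0,0.04],"gripper":10}])

```text
clock: 18.45
position: [0.6389, -0.0584, 0.328]
ee_rot: [0.596, -0.569, 0.429, 0.37]
contact_force: [-0.2, -0.2, -3.6]
width: 0.0166
```

```bash
python3 - <<'E'
from h import *
T=plan([.555,-.18,.305],79,0,7)
plan([.4755,-.298,.3],79,0,7,start=(np.array(T[0]),T[1]))
E
```

```text
clock 18.45 pos [ 0.6389 -0.0584  0.328 ] F [-0.2 -0.2 -3.6] width 0.0166 q [-0.22  0.14  1.5   0.04  1.13 -1.71]
d [-0.0839 -0.1216 -0.023 ] ang/row [0.0094 0.0004 0.0336]
[-0.003  0.091 -0.153]
[ 0.001  0.089 -0.154]
[ 0.006  0.087 -0.155]
[ 0.011  0.084 -0.157]
[ 0.015  0.081 -0.158]
[ 0.019  0.078 -0.159]
[ 0.024  0.074 -0.16 ]
clock 18.45 pos [ 0.555 -0.18   0.305] F [-0.2 -0.2 -3.6] width 0.0166 q [-0.22  0.14  1.5   0.04  1.13 -1.71]
d [-0.0795 -0.118  -0.005 ] ang/row [0. 0. 0.]
[ 0.006  0.066 -0.156]
[ 0.006  0.066 -0.156]
[ 0.006  0.066 -0.156]
[ 0.006  0.066 -0.156]
[ 0.006  0.066 -0.156]
[ 0.006  0.066 -0.156]
[ 0.006  0.066 -0.156]
```

>>> arm_command(series=[{"dp":[-0.01,0.1,-0.15],"angular":[0.008,0,0.03],"gripper":10},{"dp":[0,0.13,-0.22],"angular":[0.009,0,0.034],"gripper":10},{"dp":[0.005,0.13,-0.25],"angular":[0.009,0,0.034],"gripper":10},{"dp":[0.01,0.13,-0.27],"angular":[0.009,0,0.034],"gripper":10},{"dp":[0.01,0.13,-0.27],"angular":[0.009,0,0.034],"gripper":10},{"dp":[0.01,0.12,-0.27],"angular":[0.009,0,0.034],"gripper":10},{"dp":[0.015,0.11,-0.25],"angular":[0.008,0,0.025],"gripper":10},{"dp":[0.01,0.09,-0.2],"angular":[0.004,0,0.005],"gripper":10}])

```text
clock: 19.45
position: [0.5078, -0.2826, 0.3064]
ee_rot: [0.543, -0.457, 0.545, 0.445]
contact_force: [-0.2, 0.1, -3.1]
width: 0.0167
```

```bash
python3 - <<'E'
from h import *
plan([.4753,-.298,.2],79,0,6)
E
```

```text
clock 19.45 pos [ 0.5078 -0.2826  0.3064] F [-0.2  0.1 -3.1] width 0.0167 q [-0.62  0.25  1.36 -0.01  1.52 -2.01]
d [-0.0325 -0.0154 -0.1064] ang/row [ 0.0007 -0.0014  0.0012]
[ 0.148  0.042 -0.027]
[ 0.148  0.042 -0.028]
[ 0.148  0.041 -0.028]
[ 0.148  0.041 -0.028]
[ 0.148  0.041 -0.029]
[ 0.148  0.041 -0.029]
```

>>> arm_command(series=[{"dp":[0.08,0.06,-0.03],"angular":[0.001,-0.002,0.001],"gripper":10},{"dp":[0.18,0.07,-0.02],"angular":[0.001,-0.002,0.001],"gripper":10},{"dp":[0.22,0.06,-0.02],"angular":[0.001,-0.002,0.001],"gripper":10},{"dp":[0.22,0.03,-0.01],"angular":[0.001,-0.002,0.001],"gripper":10},{"dp":[0.2,0.01,0],"angular":[0,0,0],"gripper":10},{"dp":[0.12,0,0],"angular":[0,0,0],"gripper":10},{"dp":[0.05,0,0],"angular":[0,0,0],"gripper":10},{"dp":[0,0,0],"angular":[0,0,0],"gripper":10}])

```text
clock: 20.45
position: [0.4842, -0.291, 0.1746]
ee_rot: [0.547, -0.456, 0.543, 0.445]
contact_force: [-0.3, -0.2, -3.2]
width: 0.0162
```

```bash
python3 - <<'E'
from h import *
plan([.4753,-.298,.093],79,0,4)
E
```

```text
clock 20.45 pos [ 0.4842 -0.291   0.1746] F [-0.3 -0.2 -3.2] width 0.0162 q [-0.67  0.29  1.63  0.    1.21 -2.05]
d [-0.0089 -0.007  -0.0816] ang/row [ 0.0003 -0.0009  0.0023]
[ 0.17   0.018 -0.017]
[ 0.17   0.017 -0.017]
[ 0.17   0.017 -0.017]
[ 0.17   0.016 -0.018]
```

>>> arm_command(series=[{"dp":[0.06,0.04,-0.04],"angular":[0.001,-0.002,0.004],"gripper":10},{"dp":[0.13,0.03,-0.03],"angular":[0,-0.001,0.003],"gripper":10},{"dp":[0.16,0,0],"angular":[0,0,0.002],"gripper":10},{"dp":[0.15,0,0],"angular":[0,0,0],"gripper":10},{"dp":[0.1,0,0],"angular":[0,0,0],"gripper":10},{"dp":[0.05,0,0],"angular":[0,0,0],"gripper":10},{"dp":[0,0,0],"angular":[0,0,0],"gripper":10},{"dp":[0,0,0],"angular":[0,0,0],"gripper":10}])

```text
clock: 21.45
position: [0.4749, -0.3011, 0.0943]
ee_rot: [0.546, -0.452, 0.546, 0.447]
contact_force: [-0.1, 0.2, -3.4]
width: 0.0168
```

```bash
python3 - <<'E'
from h import *
plan([.4753,-.298,.083],79,0,4)
E
```

```text
clock 21.45 pos [ 0.4749 -0.3011  0.0943] F [-0.1  0.2 -3.4] width 0.0168 q [-0.69  0.36  1.74 -0.    1.03 -2.06]
d [ 0.0004  0.0031 -0.0113] ang/row [-0.0002 -0.0006  0.0007]
[0.023 0.001 0.007]
[0.023 0.001 0.007]
[0.023 0.001 0.007]
[0.023 0.001 0.007]
```

>>> arm_command(series=[{"dp":[0.02,0,0.02],"angular":[0,-0.001,0.002],"gripper":10},{"dp":[0.02,0,0.01],"angular":[0,-0.001,0.001],"gripper":10},{"dp":[0.02,0,0],"angular":[0,0,0],"gripper":10},{"dp":[0.02,0,0],"angular":[0,0,0],"gripper":10},{"dp":[0.015,0,0],"angular":[0,0,0],"gripper":10},{"dp":[0.01,0,0],"angular":[0,0,0],"gripper":10},{"dp":[0,0,0],"angular":[0,0,0],"gripper":10},{"dp":[0,0,0],"angular":[0,0,0],"gripper":10}])

```text
clock: 22.45
position: [0.4765, -0.298, 0.0844]
ee_rot: [0.546, -0.451, 0.546, 0.448]
contact_force: [-0.4, 0.1, -2.6]
width: 0.0165
```

>>> arm_command(series=[{"dp":[0.015,0,0],"angular":[0,0,0],"gripper":10},{"dp":[0.015,0,0],"angular":[0,0,0],"gripper":10},{"dp":[0.01,0,0],"angular":[0,0,0],"gripper":10},{"dp":[0,0,0],"angular":[0,0,0],"gripper":20},{"dp":[0,0,0],"angular":[0,0,0],"gripper":35},{"dp":[0,0,0],"angular":[0,0,0],"gripper":50},{"dp":[0,0,0],"angular":[0,0,0],"gripper":55},{"dp":[-0.08,0,0],"angular":[0,0,0],"gripper":55}])

```text
clock: 23.45
position: [0.477, -0.2986, 0.0934]
ee_rot: [0.546, -0.452, 0.546, 0.447]
contact_force: [-0.4, 0.6, -0.1]
width: 0.055
```

```bash
python3 - <<'E'
from h import *
plan([.433,.304,.25],79,0,10)
E
```

```text
clock 23.45 pos [ 0.477  -0.2986  0.0934] F [-0.4  0.6 -0.1] width 0.055 q [-0.68  0.37  1.74 -0.    1.03 -2.06]
d [-0.044   0.6026  0.1566] ang/row [-0.     -0.0002  0.0003]
[-0.133  0.131  0.485]
[-0.133  0.131  0.485]
[-0.132  0.132  0.485]
[-0.132  0.132  0.486]
[-0.132  0.132  0.486]
[-0.132  0.132  0.486]
[-0.131  0.132  0.486]
[-0.131  0.132  0.486]
[-0.131  0.132  0.486]
[-0.131  0.132  0.486]
```

>>> arm_command(series=[{"dp":[-0.25,0,0],"angular":[0,0,0],"gripper":60},{"dp":[-0.45,0,0],"angular":[0,0,0],"gripper":85},{"dp":[-0.35,0.1,0.2],"angular":[0,0,0],"gripper":85},{"dp":[-0.1,0.15,0.4],"angular":[0,0,0],"gripper":85},{"dp":[0,0.15,0.48],"angular":[0,0,0],"gripper":85},{"dp":[0,0.14,0.48],"angular":[0,0,0],"gripper":85},{"dp":[0,0.13,0.48],"angular":[0,0,0],"gripper":85},{"dp":[0,0.13,0.48],"angular":[0,0,0],"gripper":85}])

```text
clock: 24.45
position: [0.4431, 0.0207, 0.24]
ee_rot: [0.551, -0.453, 0.545, 0.441]
contact_force: [1.0, -0.2, -0.3]
width: 0.085
```

```bash
python3 - <<'E'
from h import *
plan([.433,.304,.2],79,0,6)
E
```

```text
clock 24.45 pos [0.4431 0.0207 0.24  ] F [ 1.  -0.2 -0.3] width 0.085 q [-0.1   0.06  1.76 -0.01  1.31 -1.47]
d [-0.0101  0.2833 -0.04  ] ang/row [-0.0011 -0.0005  0.0019]
[0.052 0.094 0.383]
[0.053 0.093 0.383]
[0.053 0.092 0.383]
[0.054 0.091 0.383]
[0.054 0.091 0.383]
[0.055 0.09  0.383]
```

>>> arm_command(series=[{"dp":[0,0.09,0.45],"angular":[-0.001,0,0.002],"gripper":85},{"dp":[0.02,0.09,0.42],"angular":[-0.001,0,0.002],"gripper":85},{"dp":[0.05,0.09,0.38],"angular":[-0.001,0,0.002],"gripper":85},{"dp":[0.06,0.08,0.32],"angular":[-0.001,0,0.002],"gripper":85},{"dp":[0.06,0.07,0.25],"angular":[0,0,0],"gripper":85},{"dp":[0.06,0.05,0.15],"angular":[0,0,0],"gripper":85},{"dp":[0.04,0.02,0.07],"angular":[0,0,0],"gripper":85},{"dp":[0,0,0],"angular":[0,0,0],"gripper":85}])

```text
clock: 25.45
position: [0.4327, 0.2847, 0.2085]
ee_rot: [0.548, -0.455, 0.541, 0.447]
contact_force: [0.3, -0.2, 0.8]
width: 0.085
```

```bash
python3 - <<'E'
from h import *
plan([.433,.304,.1],79,0,4)
d=get_image("top");cv2.imwrite("pics/t7.png",d["image"]);I=d["image"]
S=get_image("scene")["image"]
cv2.imwrite("pics/v7.png",np.hstack([cv2.resize(I[110:260,215:365],(400,400),interpolation=cv2.INTER_CUBIC),cv2.resize(S[150:300,170:320],(400,400))]))
W=cloud(d);Z=W[...,2];m=np.zeros(Z.shape,bool);m[145:222,225:292]=1;m&=(Z>.135)&(Z<.17);P=W[m];print("rim",len(P),cv2.minEnclosingCircle(P[:,:2].astype(np.float32)))
P=W[(np.hypot(W[...,0]-.549,W[...,1]+.047)<.05)&(Z>.02)];print("maxz in tin",np.nanmax(P[:,2]))
m=np.zeros(Z.shape,bool);m[165:255,310:365]=1;m&=(Z>.02)&(Z<.085);r=cv2.minAreaRect(W[m][:,:2].astype(np.float32));print("scoop",r,W[m].shape)
E
```

```text
clock 25.45 pos [0.4327 0.2847 0.2085] F [ 0.3 -0.2  0.8] width 0.085 q [ 0.45  0.2   1.67 -0.01  1.26 -0.93]
d [ 0.0003  0.0193 -0.1085] ang/row [ 0.0006 -0.0001  0.0025]
[0.226 0.01  0.04 ]
[0.226 0.01  0.04 ]
[0.226 0.009 0.04 ]
[0.226 0.008 0.04 ]
rim 269 ((0.549497663974762, -0.04653256759047508), 0.07575036585330963)
maxz in tin 0.12841190570202543
scoop ((0.4769883155822754, -0.29744648933410645), (0.09493749588727951, 0.19925306737422943), 79.16107940673828) (387, 3)
```

View pics/v7.png

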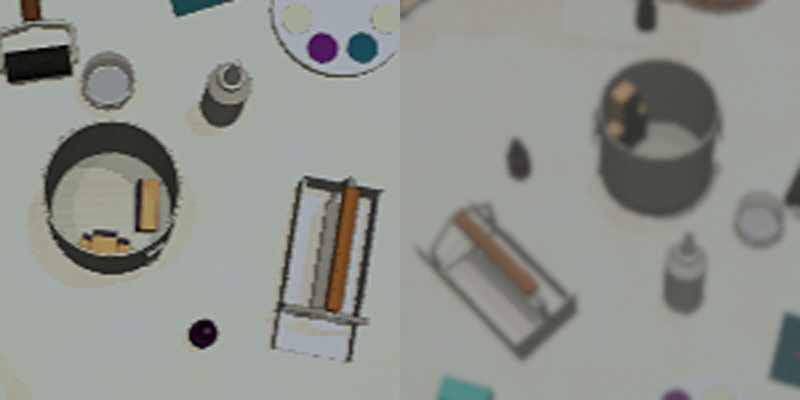

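The picture shows the scoop upright, empty and back in its place: (0.477,-0.297) against (0.4755,-0.298) at the start. The wooden blocks are inside the tin at (147,205) and (105,242), with none outside. Tin unmoved.

>>> arm_command(series=[{"dp":[0.1,0.02,0.09],"angular":[0.001,0,0.005],"gripper":85},{"dp":[0.22,0.015,0.05],"angular":[0.001,0,0.004],"gripper":85},{"dp":[0.28,0,0.01],"angular":[0,0,0.001],"gripper":75},{"dp":[0.25,0,0],"angular":[0,0,0],"gripper":60},{"dp":[0.17,0,0],"angular":[0,0,0],"gripper":60},{"dp":[0.08,0,0],"angular":[0,0,0],"gripper":60},{"dp":[0.02,0,0],"angular":[0,0,0],"gripper":60},{"dp":[0,0,0],"angular":[0,0,0],"gripper":60}], grip_force=40)

```text
clock: 26.55
position: [0.4358, 0.3028, 0.0697]
ee_rot: [0.548, -0.447, 0.546, 0.448]
contact_force: [0.2, 0.2, 0.1]
width: 0.0599
```

```bash
python3 - <<'E'
from h import *
plan([.433,.304,.028],79,0,4)
d=get_image("top");I=d["image"];W=cloud(d);hsv=cv2.cvtColor(I,cv2.COLOR_BGR2HSV).astype(int)
m=(hsv[...,0]<25)&(hsv[...,1]>90)&(np.hypot(W[...,0]-.549,W[...,1]+.047)<.07)
for c in zip(*[a for a in np.where(m)]): pass
P=W[m];print(len(P),"block z pct",np.percentile(P[:,2],[5,50,90,98]).round(3))
for lo,hi in((0,.035),(.035,.07),(.07,.14)):
    Q=P[(P[:,2]>lo)&(P[:,2]<=hi)]
    if len(Q):print(lo,hi,len(Q),Q.min(0).round(3),Q.max(0).round(3))
E
```

```text
clock 26.55 pos [0.4358 0.3028 0.0697] F [0.2 0.2 0.1] width 0.0599 q [ 0.48  0.35  1.84  0.    0.95 -0.9 ]
d [-0.0028  0.0012 -0.0417] ang/row [-0.0012  0.0004  0.0003]
[0.087 0.006 0.001]
[0.087 0.006 0.001]
[0.087 0.006 0.001]
[0.087 0.006 0.001]
216 block z pct [0.029 0.035 0.126 0.129]
0 0.035 102 [ 0.51  -0.102  0.004] [ 0.583 -0.007  0.035]
0.035 0.07 54 [ 0.491 -0.098  0.035] [ 0.578 -0.011  0.07 ]
0.07 0.14 60 [ 0.483 -0.054  0.072] [ 0.503 -0.018  0.131]
```

The tallest block top is at z≈0.13, which clears the plug bottom at 0.14.

>>> arm_command(series=[{"dp":[0.06,0.012,0.003],"angular":[-0.003,0,0],"gripper":60},{"dp":[0.1,0.008,0],"angular":[0,0,0],"gripper":60},{"dp":[0.1,0,0],"angular":[0,0,0],"gripper":60},{"dp":[0.06,0,0],"angular":[0,0,0],"gripper":60},{"dp":[0.02,0,0],"angular":[0,0,0],"gripper":60},{"dp":[0,0,0],"angular":[0,0,0],"gripper":60},{"dp":[0,0,0],"angular":[0,0,0],"gripper":60},{"dp":[0,0,0],"angular":[0,0,0],"gripper":60}])

```text
clock: 27.6
position: [0.4346, 0.3045, 0.0276]
ee_rot: [0.549, -0.449, 0.544, 0.449]
contact_force: [0.2, 0.4, -0.4]
width: 0.0605
```

```bash
python3 - <<'E'
from h import *
plan([.4335,.304,.027],79,0,1)
E
```

```text
clock 27.6 pos [0.4346 0.3045 0.0276] F [ 0.2  0.4 -0.4] width 0.0605 q [ 0.48  0.4   1.89  0.    0.84 -0.9 ]
d [-0.0011 -0.0005 -0.0006] ang/row [-0.0017  0.0031  0.0028]
[ 0.005  0.008 -0.006]
```

>>> arm_command(series=[{"dp":[0.005,0.008,-0.005],"angular":[-0.001,0.003,0.003],"gripper":50},{"dp":[0,0,0],"angular":[0,0,0],"gripper":25},{"dp":[0,0,0],"angular":[0,0,0],"gripper":25},{"dp":[0,0,0],"angular":[0,0,0],"gripper":25},{"dp":[0,0,0],"angular":[0,0,0],"gripper":25},{"dp":[-0.06,0,0],"angular":[0,0,0],"gripper":25},{"dp":[-0.15,0,0],"angular":[0,0,0],"gripper":25},{"dp":[-0.3,0,0],"angular":[0,0,0],"gripper":25}])

```text
clock: 28.6
position: [0.4306, 0.3025, 0.087]
ee_rot: [0.543, -0.449, 0.549, 0.45]
contact_force: [0.3, 1.1, -3.1]
width: 0.0329
```

```bash
python3 - <<'E'
from h import *
plan([.549,-.047,.22],79,0,10)
E
```

```text
clock 28.6 pos [0.4306 0.3025 0.087 ] F [ 0.3  1.1 -3.1] width 0.0329 q [ 0.48  0.33  1.82  0.    1.   -0.9 ]
d [ 0.1184 -0.3495  0.133 ] ang/row [-0.0001 -0.0004 -0.0005]
[-0.111 -0.152 -0.268]
[-0.111 -0.152 -0.268]
[-0.111 -0.152 -0.267]
[-0.111 -0.152 -0.267]
[-0.111 -0.152 -0.267]
[-0.111 -0.152 -0.267]
[-0.111 -0.152 -0.267]
[-0.111 -0.152 -0.267]
[-0.111 -0.152 -0.267]
[-0.111 -0.152 -0.267]
```

>>> arm_command(series=[{"dp":[-0.4,0,0],"angular":[0,0,0],"gripper":25},{"dp":[-0.4,-0.05,-0.1],"angular":[0,0,0],"gripper":25},{"dp":[-0.25,-0.15,-0.25],"angular":[0,0,0],"gripper":25},{"dp":[-0.06,-0.2,-0.35],"angular":[0,0,0],"gripper":25},{"dp":[0,-0.22,-0.4],"angular":[0,0,0],"gripper":25},{"dp":[0,-0.22,-0.4],"angular":[0,0,0],"gripper":25},{"dp":[0,-0.22,-0.4],"angular":[0,0,0],"gripper":25},{"dp":[0,-0.2,-0.35],"angular":[0,0,0],"gripper":25}])

```text
clock: 29.6
position: [0.53, 0.0041, 0.2289]
ee_rot: [0.543, -0.451, 0.545, 0.452]
contact_force: [1.7, 1.1, -2.8]
width: 0.033
```

```bash
python3 - <<'E'
from h import *
plan([.549,-.047,.205],79,0,4)
E
```

```text
clock 29.6 pos [0.53   0.0041 0.2289] F [ 1.7  1.1 -2.8] width 0.033 q [-0.12  0.21  1.6  -0.    1.33 -1.51]
d [ 0.019  -0.0511 -0.0239] ang/row [ 0.0011 -0.0004 -0.0004]
[ 0.05  -0.059 -0.097]
[ 0.05  -0.059 -0.097]
[ 0.05  -0.059 -0.097]
[ 0.05  -0.059 -0.097]
```

>>> arm_command(series=[{"dp":[0.01,-0.07,-0.12],"angular":[0.001,0,0],"gripper":25},{"dp":[0.03,-0.05,-0.09],"angular":[0.001,0,0],"gripper":25},{"dp":[0.04,-0.04,-0.06],"angular":[0.001,0,0],"gripper":25},{"dp":[0.04,-0.02,-0.03],"angular":[0,0,0],"gripper":25},{"dp":[0.02,0,0],"angular":[0,0,0],"gripper":25},{"dp":[0,0,0],"angular":[0,0,0],"gripper":25},{"dp":[0,0,0],"angular":[0,0,0],"gripper":25},{"dp":[0,0,0],"angular":[0,0,0],"gripper":25}])

```text
clock: 30.6
position: [0.5433, -0.0355, 0.2103]
ee_rot: [0.543, -0.449, 0.547, 0.452]
contact_force: [-0.1, -0.4, -2.5]
width: 0.0331
```

```bash
python3 - <<'E'
from h import *
plan([.549,-.047,.18],79,0,4)
d=get_image("top");I=d["image"];W=cloud(d)
S=get_image("scene")["image"];cv2.imwrite("pics/v8.png",np.hstack([cv2.resize(S[120:270,200:350],(400,400)),cv2.resize(I[110:260,180:330],(400,400))]))
E
```

```text
clock 30.6 pos [ 0.5433 -0.0355  0.2103] F [-0.1 -0.4 -2.5] width 0.0331 q [-0.19  0.25  1.6  -0.    1.3  -1.57]
d [ 0.0057 -0.0115 -0.0303] ang/row [ 0.0003 -0.0001 -0.0011]
[ 0.063 -0.017 -0.021]
[ 0.063 -0.016 -0.021]
[ 0.063 -0.016 -0.021]
[ 0.063 -0.016 -0.021]
```

View pics/v8.png

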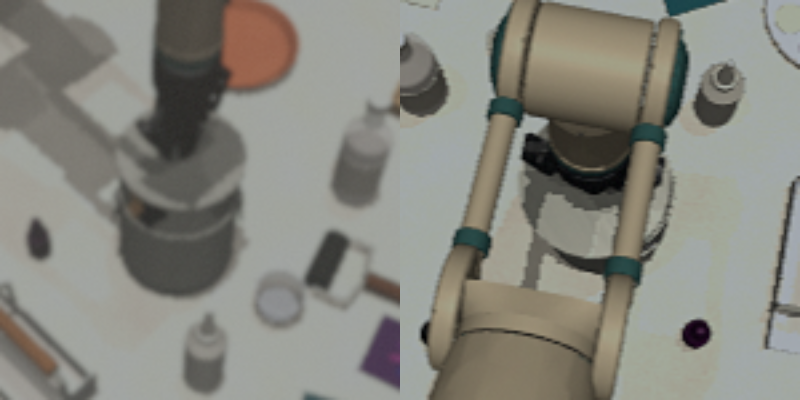

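The picture shows the cap held level above the tin. Block tops are visible well below the rim.

>>> arm_command(series=[{"dp":[0.02,-0.025,-0.04],"angular":[0,0,-0.002],"gripper":25},{"dp":[0.04,-0.02,-0.025],"angular":[0,0,-0.001],"gripper":25},{"dp":[0.06,-0.012,-0.015],"angular":[0,0,0],"gripper":25},{"dp":[0.05,0,0],"angular":[0,0,0],"gripper":25},{"dp":[0.03,0,0],"angular":[0,0,0],"gripper":25},{"dp":[0,0,0],"angular":[0,0,0],"gripper":25},{"dp":[0,0,0],"angular":[0,0,0],"gripper":25},{"dp":[0,0,0],"angular":[0,0,0],"gripper":25}])

```text
clock: 31.7
position: [0.5485, -0.0473, 0.1843]
ee_rot: [0.544, -0.45, 0.546, 0.451]
contact_force: [-0.7, -0.6, -2.4]
width: 0.0326
```

```bash
python3 - <<'E'
from h import *
plan([.548,-.047,.163],79,0,4)
E
```

```text
clock 31.7 pos [ 0.5485 -0.0473  0.1843] F [-0.7 -0.6 -2.4] width 0.0326 q [-0.21  0.27  1.63 -0.    1.24 -1.59]
d [-0.0005  0.0003 -0.0213] ang/row [ 0.0002 -0.0001 -0.0004]
[0.044 0.001 0.   ]
[0.044 0.001 0.   ]
[0.044 0.001 0.   ]
[0.044 0.001 0.   ]
```

>>> arm_command(series=[{"dp":[0.03,0.002,0],"angular":[0,0,0],"gripper":25},{"dp":[0.04,0,0],"angular":[0,0,0],"gripper":25},{"dp":[0.04,0,0],"angular":[0,0,0],"gripper":25},{"dp":[0.035,0,0],"angular":[0,0,0],"gripper":25},{"dp":[0.025,0,0],"angular":[0,0,0],"gripper":25},{"dp":[0.01,0,0],"angular":[0,0,0],"gripper":25},{"dp":[0,0,0],"angular":[0,0,0],"gripper":25},{"dp":[0,0,0],"angular":[0,0,0],"gripper":25}])

```text
clock: 32.7
position: [0.5485, -0.0473, 0.1637]
ee_rot: [0.545, -0.45, 0.546, 0.45]
contact_force: [0.2, 0.4, -2.5]
width: 0.0328
```

>>> arm_command(series=[{"dp":[0.012,0,0],"angular":[0,0,0],"gripper":25},{"dp":[0.01,0,0],"angular":[0,0,0],"gripper":25},{"dp":[0.005,0,0],"angular":[0,0,0],"gripper":36},{"dp":[0,0,0],"angular":[0,0,0],"gripper":50},{"dp":[0,0,0],"angular":[0,0,0],"gripper":60},{"dp":[-0.06,0,0],"angular":[0,0,0],"gripper":70},{"dp":[-0.25,0,0],"angular":[0,0,0],"gripper":80},{"dp":[-0.45,0,0],"angular":[0,0,0],"gripper":80}])

```text
clock: 33.7
position: [0.5467, -0.0469, 0.2525]
ee_rot: [0.543, -0.448, 0.547, 0.452]
contact_force: [0.6, -0.3, -0.3]
width: 0.0801
```

>>> arm_command(series=[{"dp":[-0.2,0.2,0.2],"angular":[0,0,0],"gripper":80},{"dp":[-0.1,0.25,0.3],"angular":[0,0,0],"gripper":80},{"dp":[0,0.25,0.45],"angular":[0,0,0],"gripper":80},{"dp":[0,0.2,0.45],"angular":[0,0,0],"gripper":80},{"dp":[0,0.1,0.45],"angular":[0,0,0],"gripper":80},{"dp":[0,0,0.3],"angular":[0,0,0],"gripper":80},{"dp":[0,0,0.1],"angular":[0,0,0],"gripper":80},{"dp":[0,0,0],"angular":[0,0,0],"gripper":80}])

```text
clock: 34.7
position: [0.4829, 0.2477, 0.299]
ee_rot: [0.549, -0.452, 0.543, 0.447]
contact_force: [0.9, 0.2, -0.9]
width: 0.0799
```

```bash
python3 - <<'E'
from h import *
d=get_image("top");I=d["image"];W=cloud(d);Z=W[...,2]
m=np.zeros(Z.shape,bool);m[140:225,220:295]=1
k=m&(Z>.175)&(Z<.21);print("knob",W[k].mean(0).round(4))
f=m&(Z>.135)&(Z<.172);P=W[f];print("flange",len(P),cv2.minEnclosingCircle(P[:,:2].astype(np.float32)))
A=np.c_[P[:,:2]-[.549,-.047],np.ones(len(P))];print("plane",np.linalg.lstsq(A,P[:,2],rcond=None)[0].round(4))
W0=np.load("top0.npy");P0=W0[m&(W0[...,2]>.135)&(W0[...,2]<.172)];A=np.c_[P0[:,:2]-[.549,-.047],np.ones(len(P0))];print("plane at start",np.linalg.lstsq(A,P0[:,2],rcond=None)[0].round(4))
for n,b,lo,hi in [("inkA",(180,222,207,247),.03,.1),("inkB",(280,222,303,247),.03,.1),("bottleL",(165,115,203,158),.05,.25),("bottleR",(285,125,315,160),.05,.25),("roller",(210,112,245,143),.02,.05),("cup",(243,125,268,152),.02,.06)]:
    M=np.zeros(Z.shape,bool);M[b[1]:b[3],b[0]:b[2]]=1
    print(n,[np.median(w[M&(w[...,2]>lo)&(w[...,2]<hi)],0)[:2].round(3) for w in(W0,W)])
S=get_image("scene")["image"];cv2.imwrite("pics/v9.png",np.hstack([cv2.resize(S[120:270,170:320],(400,400),interpolation=cv2.INTER_CUBIC),cv2.resize(I[100:260,180:340],(400,400),interpolation=cv2.INTER_CUBIC)]))
s,p,r=st();print(s["clock"],p)
E
```

```text
knob [ 0.5474 -0.0478  0.1915]
flange 2194 ((0.5490052103996277, -0.04794755205512047), 0.07842501252889633)
plane [-0.0002  0.0005  0.1544]
plane at start [ 0.0007 -0.0009  0.1545]
inkA [array([0.401, 0.147]), array([0.401, 0.147])]
inkB [array([ 0.399, -0.151]), array([ 0.4  , -0.151])]
bottleL [array([0.687, 0.169]), array([0.687, 0.169])]
bottleR [array([ 0.668, -0.177]), array([ 0.668, -0.177])]
roller [array([0.729, 0.043]), array([0.728, 0.043])]
cup [array([ 0.722, -0.042]), array([ 0.722, -0.042])]
34.8 [0.48290826 0.24658114 0.29904447]
```

View pics/v9.png

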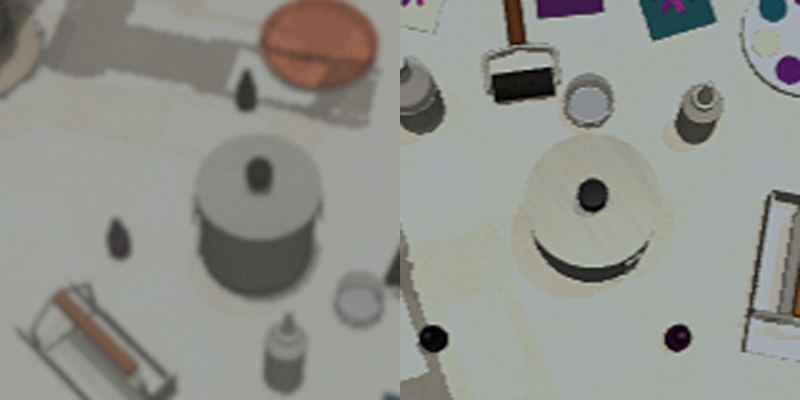

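The cap sits flat on the tin at its starting height, level to within noise, and the bystanders have not moved.

```bash
python3 -c "
from rig import sign_off
print(sign_off())"
```

```text
the job is handed in; nothing more can be done
None
```

The job is done and handed in at about 35 s on the robot's clock, against the 72 s limit. I laid the cap knob-up in the saucer and tipped the scoop over the tin. The empty scoop then went back upright where it came from, and the cap back on the tin.

- **Applicators:** After tipping, the pictures showed the scoop empty, blocks in the tin and none outside it. The tool then carried about 2.8 N, which is the scoop alone. Some blocks hid others in the tin, so I did not count all four one by one. The tallest block top was at about 0.13 m, below the cap's plug at 0.14 m.
- **Scoop:** It measured (0.477, -0.297), within 2 mm of where it started, with the yaw unchanged.
- **Cap:** The flange top is at 0.154 m, the same as at the start, with a slope under 0.001. It is centred on the tin to about 1 mm.
- **Bystanders:** Both ink bottles, the two larger bottles, the cup and the roller were all within 1 mm of their starting positions.
- **Close call:** At the end of the tip, the wrist stopped at 57°, short of the planned 60°, with the last joint at its −2.7 rad range limit. I backed it out slowly; none of my readings showed it past its range.

No check failed.

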